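Nest the painter's porcelain jars on their stand

TASK

Put the painter's white porcelain set away: stand the large jar in the recess of the dark wooden stand, nest the medium jar in its well, then the small jar in that one, and last close the small jar with the lid, building up from the bottom one piece at a time. Each must sit fully down, upright and let go; set the pieces down rather than dropping them, and leave the blue mug and the amber bottle standing where they are.

Things in the scene. Friction and masses are not known exactly. Their poses are not given: they have to be found in the camera images.
- jar_large_center (a point): Widest white porcelain jar: round, 68 mm outer diameter, 46 mm high, 260 g, foot bevelled 4 mm in over 6 mm. Well in its top 7 mm deep, 60 mm wide. Point: on the axis, half-way up, 23 mm above the foot; z up. Hold it with fingertips at least 9 mm above its foot, to clear the rim it goes into (3 mm play all round). Seated, its point is 23 mm above the stand's point.
- jar_medium_center (a point): Middle-width white porcelain jar: round, 54 mm outer diameter, 46 mm high, 170 g, foot bevelled 4 mm in over 6 mm. Well in its top 7 mm deep, 46 mm wide. Point: on the axis, half-way up, 23 mm above the foot; z up. Hold it with fingertips at least 9 mm above its foot, to clear the rim it goes into (3 mm play all round). Nested, its point is 39 mm above the large jar's.
- jar_small_center (a point): Narrowest white porcelain jar: round, 40 mm outer diameter, 46 mm high, 110 g, foot bevelled 4 mm in over 6 mm. Well in its top 7 mm deep, 32 mm wide. Point: on the axis, half-way up, 23 mm above the foot; z up. Hold it with fingertips at least 9 mm above its foot, to clear the rim it goes into (3 mm play all round). Nested, its point is 39 mm above the medium jar's.
- lid_center (a point): White porcelain lid, 50 g, 38 mm high: plug 26 mm wide, 6 mm high; flange 40 mm wide, 6 mm thick; upright round knob 18 mm wide, 26 mm high, to hold it by (fingertips 14 mm or more above the underside). Stands knob up on its plug. Point: on the axis, half-way up, 19 mm above the underside. Seated (flange on the rim), it is 36 mm above the small jar's point.
- stand_seat (a point): Dark wooden round stand fixed to the table, 96 mm outer diameter, 14 mm high, with a recess 74 mm wide and 6 mm deep for the large jar (3 mm play all round). Point: centre of the recess's floor, 8 mm above the table. Flat small things (paint tubes, eraser, tin, brush, under 25 mm high) lie about.
- mug_center (a point): Blue ceramic mug, 72 mm in diameter, 65 mm high, handle at its side (its own +y), standing loose; not part of the job. Point: on its axis, half-way up.
- bottle_center (a point): Amber glass oil bottle with black cap, 44 mm in diameter, 85 mm high, standing loose; not part of the job. Point: on its axis, half-way up.
Not all that is in view belongs to the job. Leave any yellow look-alike of the part that bears jar_large_center alone. Leave any yellow look-alike of the part that bears lid_center alone.

How it is judged (in metres and radians):
On the way, in this order (a step that is already met when the one before it is completed fails the run):
1. the large jar stands in the recess of the wooden stand, let go (horizontal distance between jar_large_center and stand_seat below 0.006 m and z of jar_large_center in the frame of stand_seat between 0.02 and 0.026 m and angle between jar_large_center's own z axis and vertical below 0.09 rad and contact force between the fingers and jar_large below 0.05 N and linear speed of jar_large below 0.02 m/s), for 0.2 s.
2. the medium jar sits down in the well of the large jar, let go (horizontal distance between jar_medium_center and jar_large_center below 0.006 m and z of jar_medium_center in the frame of jar_large_center between 0.036 and 0.042 m and angle between jar_medium_center's own z axis and vertical below 0.09 rad and contact force between the fingers and jar_medium below 0.05 N and linear speed of jar_medium below 0.02 m/s), for 0.2 s.
3. the small jar sits down in the well of the medium jar, let go (horizontal distance between jar_small_center and jar_medium_center below 0.006 m and z of jar_small_center in the frame of jar_medium_center between 0.036 and 0.042 m and angle between jar_small_center's own z axis and vertical below 0.09 rad and contact force between the fingers and jar_small below 0.05 N and linear speed of jar_small below 0.02 m/s), for 0.2 s.
4. the lid closes the small jar, let go (horizontal distance between lid_center and jar_small_center below 0.006 m and z of lid_center in the frame of jar_small_center between 0.033 and 0.039 m and angle between lid_center's own z axis and vertical below 0.09 rad and contact force between the fingers and lid below 0.05 N and linear speed of lid below 0.02 m/s), for 0.2 s.
At the end, for the whole second after the job is handed in: The large jar stands in the stand's recess, the medium jar in the large one's well, the small jar in the medium one's, the lid on the small jar: each within 6 mm of the axis of what it sits in, within 3 mm of its fully seated height, upright within 0.09 rad, at rest and not touched by the fingers (all of step 1 and all of step 2 and all of step 3 and all of step 4).
It fails at once if the blue mug is pushed more than 30 mm from its place or tipped over (distance of mug_center from where it was at the start of the episode above 0.03 m or angle between mug_center's own z axis and vertical above 0.5 rad).
It fails at once if the amber bottle is pushed more than 30 mm from its place or tipped over (distance of bottle_center from where it was at the start of the episode above 0.03 m or angle between bottle_center's own z axis and vertical above 0.5 rad).
It fails at once if a jar or the lid falls or is flung (faster than 0.7 m/s out of the fingers: a drop of about 25 mm) ((linear speed of jar_large above 0.7 m/s and contact force between the fingers and jar_large below 0.05 N) or (linear speed of jar_medium above 0.7 m/s and contact force between the fingers and jar_medium below 0.05 N) or (linear speed of jar_small above 0.7 m/s and contact force between the fingers and jar_small below 0.05 N) or (linear speed of lid above 0.7 m/s and contact force between the fingers and lid below 0.05 N)).
It also fails if it takes over 109 s, if anything falls off the work surface, if the arm or the gripper's body presses on something with over 40 N, if the wrist force passes 120 N, or if a joint passes its speed limit or range.

ROBOT

A 6-joint arm with a two-finger parallel gripper is mounted at the origin on the work surface. World frame = base frame: x ahead of the robot, y to its left, z up, the work surface at z = 0. Lengths are in m, angles in degrees, forces in N, time in s.
With the tool pointing down it reaches from about 0.275 to 0.75 m from the base axis. Payload 10.2 kg.
Tool frame: the origin (TCP) lies on the mounting face of the last link; the fingertips stand 166 mm ahead of it and the grasp point (between the pads) lies 147 mm ahead of it; z points along the fingers, y is the line along which they close (so a half turn about z gives the same grasp; the last joint's range is limited). The gripper opens to 88 mm and grips with 3 to 60 N. Pads are 18 mm wide; open, the fingers measure 123 mm over their backs; the gripper's body (75 mm by 187 mm) begins 45 mm behind the grasp point.
Start: joints at [58.591, 17.928, 85.812, -0, 76.261, -12.8], TCP at [0.168, 0.498, 0.405] pointing down, gripper open.
Joint ranges: [-168.41, 168.41], [-55.51, 124.54], [10.69, 146.95], [-70.63, 250.63], [1, 178], [-165.06, 165.06]. Speed limits (degrees/s): [136.94, 136.94, 172.46, 180, 180, 180].

INTERFACE

Orientations are given as a 3x3 rotation matrix whose columns are the frame's x, y, z axes.
In Python, from station import arm gives the robot as it stands. The module is installed in compiled form; this text tells all that it offers.
- The arm moves only by the tool play_rows, never from a script. Its argument "targets" is one flat list of numbers, 7 for each row, row after row: the shift along the tool's x, y, z normalised to -1 to 1, where 1 is 0.25 m, then the turn, a rotation vector about the tool's x, y, z normalised to -1 to 1, where 1 is pi rad, then the opening in per cent of the stroke, from 0 (shut) to 100 (fully open). A call has 1 to 20 rows; each row shifts and turns the commanded pose from where the row before left it, along the tool's axes as they then stand; what a row does not reach is not made up. A row lasts 1/10 s, in which the tool goes at most 50 mm and 8.59 degrees, less where a joint would pass 70% of its speed; a pose out of reach is approached as far as the arm can. A call with a number of a shift or a turn outside -1 to 1 is refused whole. A call with a gripper value outside its range is refused whole. The fingers move at their own pace and stop on an object; "grip_force" is the grip in N (left out, the last holds). Time passes only in rows, so rows that do not move let the fingers close. It gives the time, the measured TCP pose, the force, the opening and the grip force at its end, in the units of the state.
- arm.state(): the state, without advancing time (a new reading comes with each control period).
- arm.capture(name): name is "scene" or "top" or "wrist"; returns a dict with "color" (480x640x3 uint8, red, green, blue), "fx", "fy", "cx", "cy" (pixels), "D" ([k1, k2, p1, p2, k3] as OpenCV has them; the pictures are not rectified), "R" (3x3) and "t" (3): a world point X has camera coordinates R X + t. Camera axes: x right, y down, z forward; pixel columns grow to the right and rows downward; lengths in m; the calibration is good to about 2 mm. A picture is of the moment at which its call begins. There is no depth.
- arm.hand_in(): hands the job in; it is judged then, once.
The state is a dict: "clock": time; "joint_pos": joint angles; "joint_vel": joint speeds; "joint_torque": joint torques, N m; "position": TCP position; "tool_rot": TCP orientation; "contact_force": force on the tool from outside, world axes, zero at the start; "wrist_torque": the same for the moment, N m; "grip_width": opening from 0.0 (shut) to 1.0 (fully open); "grip_force": force on a finger pad.
Only numpy, scipy, OpenCV 4.12 (cv2) and the standard library are available. Lean on these libraries where they do the work, as an engineer would, in place of code of your own. Each camera call takes 0.05 s, during which the arm holds its last target. There are 200 camera calls.

## Working session

There is one attempt and no reset: what is moved stays moved. The work goes in short steps, Python scripts to look and compute and a tool call to move; the robot and the scene stay as the last step left them, time stands still between calls to the robot, and variables do not carry over. Pictures are saved under pics/ and viewed, at most 14 in all, crops included, and the job is handed in when it is done.

Besides the shell and the picture viewer there is one more tool, called after "Emit:" by a JSON object that holds its "method" and its "body". play_rows: Moves the arm, as the interface text tells. Scaled input: -1 to 1 covers 0.25 m each way for a shift and pi rad each way for a turn. Its arguments: {"type":"object","properties":{"targets":{"type":"array","items":{"type":"number"}},"grip_force":{"type":"number"}},"required":["targets"]}

```bash
mkdir -p pics
python3 - <<'E'
from station import arm
import cv2,pickle
s=arm.state();print(s)
for n in ["scene","top","wrist"]:
    c=arm.capture(n);pickle.dump(c,open(f"pics/{n}0.pkl","wb"));cv2.imwrite(f"pics/{n}0.png",c["color"][:,:,::-1])
    print(n,c["fx"],c["fy"],c["cx"],c["cy"],c["D"],c["R"],c["t"])
E
```

```text
{'clock': 0.0, 'joint_pos': array([ 5.85915801e+01,  1.79602926e+01,  8.58539736e+01, -1.42264303e-03,
        7.62572120e+01, -1.27992745e+01]), 'joint_vel': array([ 0.02658752, -0.09924904,  0.13779925, -0.02339776, -0.02552963,
       -0.01320513]), 'joint_torque': array([ 1.59164534e-05, -4.02222884e+01, -2.52269769e+01,  6.94471551e-02,
        3.53747606e-02, -1.06020830e-04]), 'position': array([0.16752528, 0.49752273, 0.40415358]), 'tool_rot': array([[-9.47719294e-01,  3.19104597e-01, -6.29546699e-04],
       [ 3.19105117e-01,  9.47718715e-01, -1.07730395e-03],
       [ 2.52860547e-04, -1.22187331e-03, -9.99999222e-01]]), 'contact_force': array([ 0.78274967, -0.06351526, -1.52391986]), 'wrist_torque': array([0.014756  , 0.0088165 , 0.01021433]), 'grip_force': 0.0, 'grip_width': 1.002086550539975}
scene 617.1275491138053 617.1275491138053 316.48619226007264 237.58282073791906 [-0.13239378  0.          0.          0.          0.        ] [[ 0.65623047  0.75452371 -0.0074529 ]
 [ 0.55428671 -0.48873352 -0.67372531]
 [-0.5119842   0.43798803 -0.73894429]] [-0.31772311 -0.25535356  1.53338554]
top 555.990863582706 555.990863582706 318.4121584544057 243.70460370924286 [-0.08887881  0.          0.          0.          0.        ] [[-0.08357001 -0.9964987   0.00252866]
 [-0.97189874  0.08094605 -0.2210443 ]
 [ 0.22006567 -0.02093028 -0.97526049]] [0.00870239 0.54183291 1.06618812]
wrist 345.1949651928944 345.1949651928944 320.4150303436847 239.3536559729266 [-0.04980039  0.          0.          0.          0.        ] [[ 0.31982394  0.94747598 -0.0013834 ]
 [ 0.89735064 -0.30243468  0.32139554]
 [ 0.30409617 -0.10403138 -0.94694403]] [-0.5244777  -0.04471465  0.39117758]
```

View pics/top0.png

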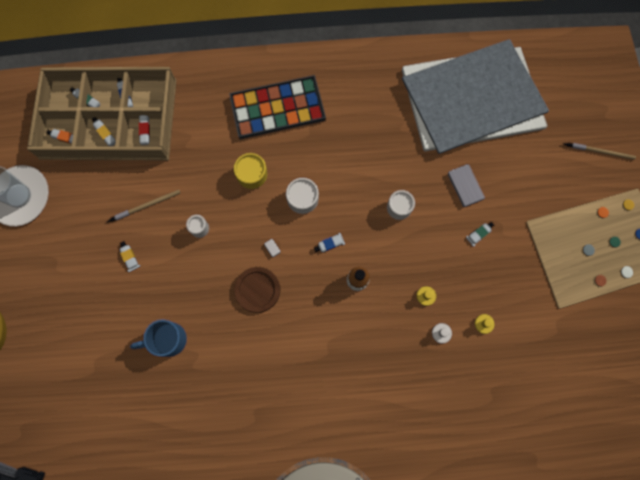

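View pics/scene0.png

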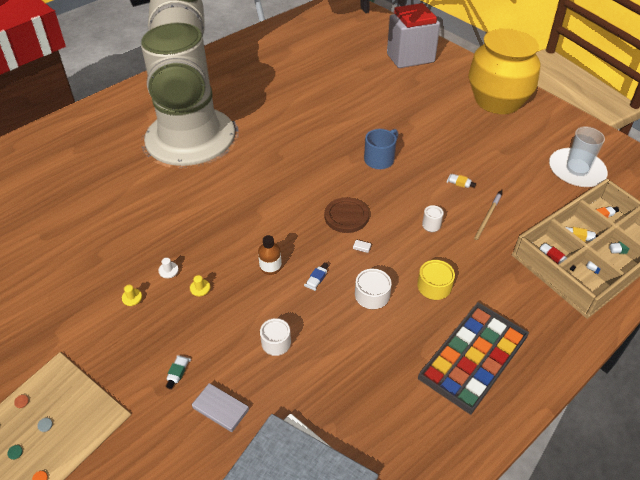

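The top view shows these look-alikes:
- **Jars:** white jars are at (302,196) large, (401,205) medium and (197,226) small. The yellow jar at (250,171) is a decoy.
- **Lids:** the white lid is at (442,333). The yellow lids at (427,296) and (485,324) are decoys.
- **Other white things:** the saucer at (18,195) and the eraser at (272,248).
- **Fixed and loose items:** stand at (257,290), mug at (163,339), bottle at (358,280).

I choose the white ones and will check them by triangulated size and height.

```bash
cat > h.py <<'E'
import numpy as np,cv2,pickle
from scipy.optimize import least_squares
def rays(c,px):
    K=np.array([[c["fx"],0,c["cx"]],[0,c["fy"],c["cy"]],[0,0,1]])
    u=cv2.undistortPoints(np.array(px,float).reshape(-1,1,2),K,np.array(c["D"])).reshape(-1,2)
    d=np.c_[u,np.ones(len(u))]@c["R"]
    return -c["R"].T@c["t"],d/np.linalg.norm(d,axis=1)[:,None]
def plane(c,px,z):
    o,d=rays(c,px);return o+d*((z-o[2])/d[:,2])[:,None]
def proj(c,X):
    K=np.array([[c["fx"],0,c["cx"]],[0,c["fy"],c["cy"]],[0,0,1]])
    return cv2.projectPoints(np.array(X,float).reshape(-1,1,3),cv2.Rodrigues(c["R"])[0],c["t"],K,np.array(c["D"]))[0].reshape(-1,2)
def tri(obs):
    A=np.zeros((3,3));b=np.zeros(3);L=[]
    for c,p in obs:
        o,d=rays(c,[p]);M=np.eye(3)-np.outer(d[0],d[0]);A+=M;b+=M@o;L.append((o,M))
    X=np.linalg.solve(A,b);return X,max(np.linalg.norm(M@(X-o)) for o,M in L)
def mask(c,kind):
    h=cv2.cvtColor(c["color"],cv2.COLOR_RGB2HSV).astype(int);H,S,V=h[...,0],h[...,1],h[...,2]
    m={"white":(S<60)&(V>110),"blue":(H>95)&(H<125)&(S>90)&(V>40),"dark":(V<85)&(S>60)&(H<20)}[kind]
    return m.astype(np.uint8)
def blob(c,kind,p,win=45):
    m=mask(c,kind);w=np.zeros_like(m);x,y=map(int,p);w[max(0,y-win):y+win,max(0,x-win):x+win]=1
    m=cv2.morphologyEx(m*w,cv2.MORPH_CLOSE,np.ones((3,3)))
    cs=cv2.findContours(m,cv2.RETR_EXTERNAL,cv2.CHAIN_APPROX_NONE)[0]
    k=max(cs,key=cv2.contourArea);return k.reshape(-1,2)
def rimfit(c,kind,p,z,r,win=45):
    k=cv2.convexHull(blob(c,kind,p,win)).reshape(-1,2) if 0 else blob(c,kind,p,win)
    P=plane(c,k,z)[:,:2]
    # rim silhouette = known radius circle; near-camera arc (foot) treated as outlier
    f=lambda q:np.hypot(*(P-q).T)-r
    s=least_squares(f,P.mean(0),loss="soft_l1",f_scale=.0008)
    return s.x,np.median(abs(f(s.x))),P.ptp(0) if hasattr(P,'ptp') else np.ptp(P,0)
E
python3 - <<'E'
from h import *
t,s=[pickle.load(open(f"pics/{n}0.pkl","rb")) for n in("top","scene")]
for n,k,a,b,z,r in [("large","white",(302,196),(373,289),.046,.034),("medium","white",(401,205),(276,337),.046,.027),("small","white",(197,226),(433,218),.046,.02),("lid","white",(442,333),(168,268),.012,.02),("mug","blue",(163,339),(380,148),.065,.036),("stand","dark",(257,290),(347,214),.014,.048)]:
    A=blob(t,k,a,30);B=blob(s,k,b,30)
    ca=[(A.min(0)+A.max(0))/2,(B.min(0)+B.max(0))/2]
    X,e=tri([(t,ca[0]),(s,ca[1])])
    print(n,np.round(ca,1).tolist(),np.ptp(A,0),np.ptp(B,0),X.round(4),round(e,4),[ [np.round(v,4).tolist() for v in rimfit(c,k,p,z,r,30)[:2]] for c,p in((t,a),(s,b))], "reach",np.hypot(*X[:2]).round(3))
print("bottle",tri([(t,(360,275)),(s,(268,240))]))
import cv2
cv2.imwrite("pics/crop1.png",cv2.resize(t["color"][140:380,140:520,::-1],None,fx=2,fy=2))
E
```

```text
large [[302.0, 193.0], [373.0, 288.5]] [32 30] [36 39] [ 0.6609 -0.0115  0.0297] 0.0001 [[[0.6555, -0.0116], 0.0005], [[0.6678, -0.0209], 0.0083]] reach 0.661
medium [[401.5, 202.0], [275.0, 337.0]] [25 24] [30 36] [ 0.6237 -0.22    0.0306] 0.0007 [[[0.6183, -0.2178], 0.0005], [[0.6314, -0.2237], 0.0068]] reach 0.661
small [[197.0, 224.0], [433.0, 218.0]] [22 18] [20 26] [0.6114 0.2145 0.0295] 0.0001 [[[0.607, 0.2127], 0.0009], [[0.6194, 0.1996], 0.0111]] reach 0.648
lid [[441.5, 332.5], [168.0, 267.5]] [19 19] [18 19] [ 0.3442 -0.2734  0.0134] 0.0005 [[[0.3439, -0.2747], 0.0007], [[0.3469, -0.2752], 0.0011]] reach 0.44
mug [[159.0, 338.0], [380.0, 148.5]] [52 34] [30 39] [0.377  0.2975 0.0289] 0.0042 [[[0.375, 0.284], 0.0031], [[0.3972, 0.2672], 0.0203]] reach 0.48
stand [[254.0, 290.5], [362.5, 223.0]] [50 47] [11 12] [ 0.4783  0.1204 -0.0288] 0.0146 [[[0.4624, 0.1024], 0.0021], [[0.4718, 0.0941], 0.0009]] reach 0.493
bottle (array([ 0.46770922, -0.11093073,  0.07904426]), np.float64(0.0017622087391038859))
```

View pics/crop1.png

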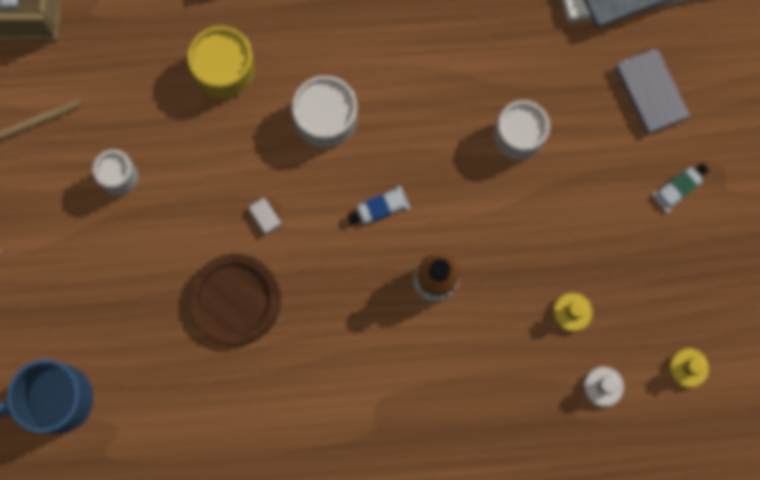

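The crop confirms the choice: large jar (325,110), medium (523,129), small (114,172) and the knobbed white lid (604,386) in crop pixels. The yellow pieces are clearly different.

Run:
```python
from h import *
from station import arm
s=arm.state()
w,t,sc=[pickle.load(open(f"pics/{n}0.pkl","rb")) for n in("wrist","top","scene")]
T=s["tool_rot"];C=-w["R"].T@w["t"]
print("cam in tool",T.T@(C-s["position"]),"axes (cols x,y,z) in tool\n",(T.T@w["R"].T).round(3))
print("stand top",plane(t,[(257,289.5)],.014),"scene",plane(sc,[(347,215)],.014), tri([(t,(257,290)),(sc,(347,215))]))
print("yellow jar",plane(t,[(250,171)],.04),"ylids",plane(t,[(427,296),(485,324)],.015),"mug",plane(t,[(163,339)],.05))
```

```text
cam in tool [0.08299902 0.00010611 0.02026304] axes (cols x,y,z) in tool
 [[-0.001 -0.947 -0.322]
 [ 1.    -0.001 -0.001]
 [ 0.    -0.322  0.947]]
stand top [[0.4646021  0.09779458 0.014     ]] scene [[0.47441132 0.09528862 0.014     ]] (array([0.4662909 , 0.10052718, 0.00370095]), np.float64(0.0020302205616031486))
yellow jar [[0.71592876 0.09525775 0.04      ]] ylids [[ 0.42130855 -0.25281942  0.015     ]
 [ 0.35294618 -0.36612952  0.015     ]] mug [[0.37522764 0.28728036 0.05      ]]
```

Emit:
{"method": "play_rows", "body": {"targets": [0,0,0.045,0,0,0.044,100,0,0,0.045,0,0,0.044,100,0,0,0.045,0,0,0.044,100,0,0,0.045,0,0,0.044,100,0,0,0.045,0,0,0.044,100,0,0,0.045,0,0,0.044,100,0,0,0.045,0,0,0.044,100,0,0,0.045,0,0,0.044,100,0,0,0.045,0,0,0.044,100,0,0,0,0,0,0,100], "grip_force": 20}}

```text
clock: 1.15
position: [0.1674, 0.4973, 0.3021]
tool_rot: [[-0.001, 1.0, -0.002], [1.0, 0.001, -0.003], [-0.003, -0.002, -1.0]]
contact_force: [-1.4, 0.1, 0.0]
grip_width: 0.997
grip_force: 0.0
```

Emit:
{"method": "play_rows", "body": {"targets": [-0.132,0.1,0,0,0,0,100,-0.132,0.1,0,0,0,0,100,-0.132,0.1,0,0,0,0,100,-0.132,0.1,0,0,0,0,100,-0.132,0.1,0,0,0,0,100,-0.132,0.1,0,0,0,0,100,-0.132,0.1,0,0,0,0,100,-0.132,0.1,0,0,0,0,100,-0.132,0.1,0,0,0,0,100,-0.132,0.1,0,0,0,0,100,-0.132,0.1,0,0,0,0,100,-0.132,0.1,0,0,0,0,100,0,0,0,0,0,0,100,0,0,0,0,0,0,100]}}

```text
clock: 2.55
position: [0.4684, 0.1018, 0.3037]
tool_rot: [[-0.003, 1.0, -0.0], [1.0, 0.003, 0.0], [0.0, -0.0, -1.0]]
contact_force: [0.3, 1.0, -0.3]
grip_width: 1.002
grip_force: 0.0
```

```bash
cat > snap.py <<'E'
import sys,pickle,cv2
from station import arm
n=sys.argv[1];c=arm.capture("wrist");c["state"]=arm.state();pickle.dump(c,open(f"pics/{n}.pkl","wb"));cv2.imwrite(f"pics/{n}.png",c["color"][:,:,::-1])
print(c["state"]["position"].round(4),c["state"]["clock"])
E
python3 snap.py stand1
```

```text
[0.468  0.1025 0.3036] 2.6
```

View pics/stand1.png

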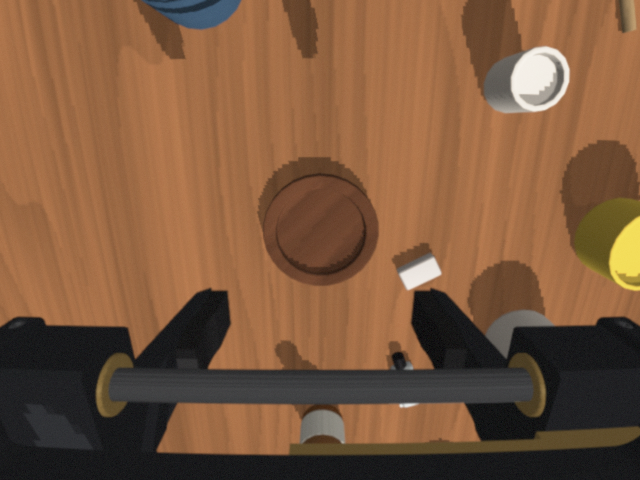

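Stand: centre near (321,229), outer rim from 264 to 378, recess clear. Next is a second viewpoint on the way to the large jar.

Emit:
{"method": "play_rows", "body": {"targets": [-0.12,0.12,0,0,0,0,100,-0.12,0.12,0,0,0,0,100,0,0,0,0,0,0,100,0,0,0,0,0,0,100]}}

```text
clock: 3.0
position: [0.528, 0.0431, 0.3033]
tool_rot: [[-0.003, 1.0, -0.001], [1.0, 0.003, 0.0], [0.0, -0.001, -1.0]]
contact_force: [0.6, -0.4, -1.1]
grip_width: 1.005
grip_force: 0.0
```

```bash
python3 snap.py stand2
cat >> h.py <<'E'
def radial(c,x0,z,r,sign=0,band=.010,ch=None):
    "circle of radius r at height z near x0: strongest radial edge per direction, robust fit; sign +1 dark->bright outward"
    g=cv2.GaussianBlur(c["color"],(3,3),0).astype(float).mean(2) if ch is None else ch(c["color"])
    q=np.array(x0[:2],float)
    for it in range(3):
        a=np.radians(np.arange(0,360,5));rr=np.arange(r-band,r+band,.0003)
        P=np.stack([q[0]+np.cos(a)[:,None]*rr,q[1]+np.sin(a)[:,None]*rr,np.full((len(a),len(rr)),z)],-1)
        uv=proj(c,P).reshape(len(a),len(rr),2).astype(np.float32)
        v=cv2.remap(g.astype(np.float32),uv[...,0].copy(),uv[...,1].copy(),cv2.INTER_LINEAR,borderValue=float('nan'))
        v=cv2.GaussianBlur(v,(7,1),0);d=np.gradient(v,axis=1);d=d*sign if sign else abs(d)
        ok=np.isfinite(d).all(1);i=np.argmax(np.where(np.isfinite(d),d,-1),1)
        E=P[np.arange(len(a)),i,:2][ok]
        s=least_squares(lambda p:np.hypot(*(E-p).T)-r,q,loss="cauchy",f_scale=.0007);q=s.x
        res=abs(np.hypot(*(E-q).T)-r)
    # free-radius check on inliers
    I=E[res<.0025];f=least_squares(lambda p:np.hypot(*(I-p[:2]).T)-p[2],[*q,r])
    return q,(res<.0015).mean(),f.x
E
python3 - <<'E'
from h import *
a,b=[pickle.load(open(f"pics/stand{i}.pkl","rb")) for i in(1,2)]
L=[]
for c in(a,b):
    for z,r,s in((.014,.048,1),(.014,.037,0)):
        q=radial(c,(.468,.1),z,r,s,.007);print(z,r,np.round(q[0],4),q[1].round(2),q[2].round(4))
        L.append((c,proj(c,[*q[0],z])[0],r))
for r in(.048,.037): print(r,tri([(c,p) for c,p,k in L if k==r]),[p.round(1) for c,p,k in L if k==r])
E
```

```text
[0.5277 0.0435 0.3034] 3.05
0.014 0.048 [0.4691 0.1003] 0.89 [0.4691 0.1003 0.048 ]
0.014 0.037 [0.4694 0.0988] 0.78 [0.4693 0.0988 0.037 ]
0.014 0.048 [0.4698 0.0998] 0.79 [0.4699 0.0999 0.048 ]
0.014 0.037 [0.4694 0.0985] 0.93 [0.4694 0.0985 0.037 ]
0.048 (array([0.46914649, 0.09947378, 0.01128508]), np.float64(8.664031233810072e-05)) [array([320.2, 232.1]), array([244. , 159.7])]
0.037 (array([0.46930822, 0.09850752, 0.0133226 ]), np.float64(7.663757309254975e-05)) [array([320.5, 233.8]), array([243.5, 161.4])]
```

Emit:
{"method": "play_rows", "body": {"targets": [-0.055,0.128,0,0,0,0,100,-0.055,0.128,0,0,0,0,100,-0.055,0.128,0,0,0,0,100,-0.055,0.128,0,0,0,0,100,0,0,0,0,0,0,100,0,0,0,0,0,0,100]}}

```text
clock: 3.65
position: [0.656, -0.0111, 0.3031]
tool_rot: [[-0.004, 1.0, -0.001], [1.0, 0.004, 0.0], [0.0, -0.001, -1.0]]
contact_force: [0.7, 0.6, -0.3]
grip_width: 1.001
grip_force: 0.0
```

```bash
python3 snap.py large1
python3 - <<'E'
from h import *
c=pickle.load(open("pics/large1.pkl","rb"));t=pickle.load(open("pics/top0.pkl","rb"))
for r in(.034,.030):
    q=radial(c,(.656,-.012),.046,r,-1 if r==.034 else 0,.008);print(r,np.round(q[0],4),q[1].round(2),q[2].round(4))
    q2=radial(t,(.656,-.012),.046,r,0,.008);print("top",np.round(q2[0],4),q2[1].round(2));print(tri([(c,proj(c,[*q[0],.046])[0]),(t,proj(t,[*q2[0],.046])[0])]))
E
```

```text
[ 0.6557 -0.011   0.3034] 3.7
0.034 [ 0.6598 -0.0109] 1.0 [ 0.6598 -0.0109  0.0336]
top [ 0.6567 -0.0118] 0.99
(array([ 0.65923614, -0.01228075,  0.04033842]), np.float64(0.000822032708043253))
0.03 [ 0.6577 -0.014 ] 0.4 [ 0.6579 -0.0128  0.0313]
top [ 0.6512 -0.0086] 0.32
(array([ 0.65464093, -0.01120493,  0.04568052]), np.float64(0.004105606844765621))
```

View pics/large1.png

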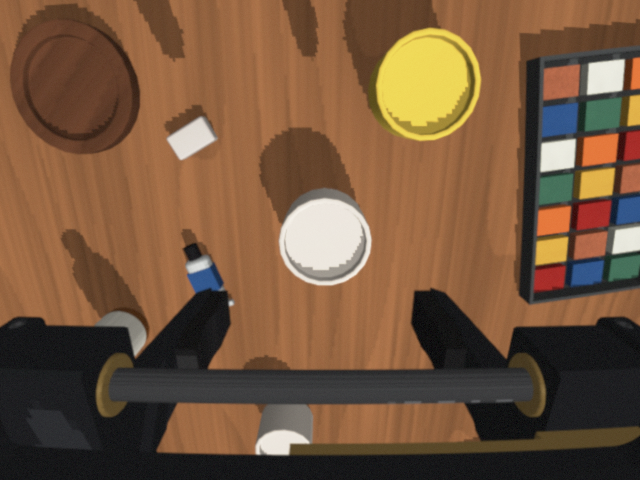

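Large jar: rim centred at (325,238). The fit has 100% inliers at (0.660,-0.011), and the measured height agrees. Going down to grasp.

Emit:
{"method": "play_rows", "body": {"targets": [0,0.015,0,0,0,0,100,0,0,0.1,0,0,0,100,0,0,0.12,0,0,0,100,0,0,0.12,0,0,0,100,0,0,0.1,0,0,0,100,0,0,0.052,0,0,0,100,0,0,0,0,0,0,100,0,0,0,0,0,0,60,0,0,0,0,0,0,60,0,0,0,0,0,0,60,0,0,0,0,0,0,60,0,0,0,0,0,0,60,0,0,0,0,0,0,60], "grip_force": 20}}

```text
clock: 5.0
position: [0.6604, -0.0125, 0.1816]
tool_rot: [[-0.002, 1.0, 0.001], [1.0, 0.002, -0.0], [-0.0, 0.001, -1.0]]
contact_force: [-3.7, -0.0, 6.6]
grip_width: 0.721
grip_force: 19.2
```

Emit:
{"method": "play_rows", "body": {"targets": [0,0,-0.04,0,0,0,60,0,0,-0.08,0,0,0,60,0,0,-0.12,0,0,0,60,0,0,-0.12,0,0,0,60,0,0,-0.04,0,0,0,60,0,0,0,0,0,0,60]}}

```text
clock: 5.6
position: [0.6604, -0.0125, 0.2817]
tool_rot: [[-0.002, 1.0, 0.002], [1.0, 0.002, -0.0], [-0.0, 0.002, -1.0]]
contact_force: [0.2, 0.3, -3.1]
grip_width: 0.719
grip_force: 19.6
```

```bash
python3 snap.py large2
```

```text
[ 0.6601 -0.0125  0.2799] 5.65
```

View pics/large2.png

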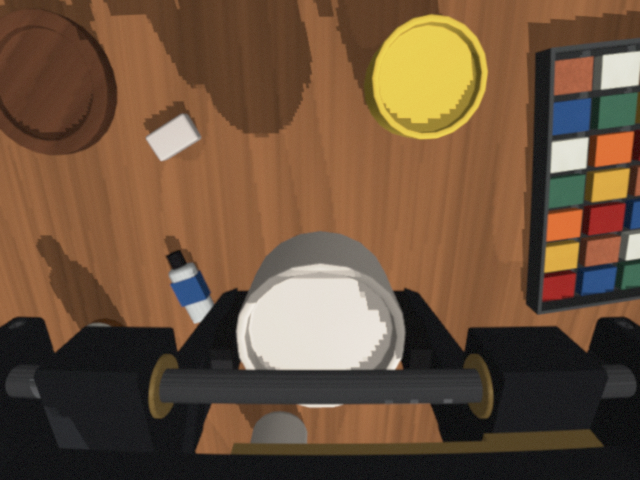

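The jar is held level, with its rim centred near (321,333). I'll measure its offset in the grip.

Run:
```python
from h import *
c=pickle.load(open("pics/large2.pkl","rb"));p=c["state"]["position"]
print(p)
for z in(.140,.145,.150):
    q=radial(c,p,z,.034,-1,.006);print(z,np.round(q[0]-p[:2],4),q[1].round(2),q[2].round(4))
```

```text
[ 0.66012586 -0.0124871   0.27989674]
0.14 [ 0.0026 -0.0017] 0.49 [ 0.6622 -0.0149  0.0347]
0.145 [0.0016 0.0008] 0.68 [ 0.6618 -0.0114  0.0338]
0.15 [0.0021 0.0027] 0.39 [ 0.6618 -0.0088  0.0329]
```

Emit:
{"method": "play_rows", "body": {"targets": [0.037,-0.064,0,0,0,0,60,0.074,-0.128,0,0,0,0,60,0.074,-0.128,0,0,0,0,60,0.074,-0.128,0,0,0,0,60,0.074,-0.128,0,0,0,0,60,0.074,-0.128,0,0,0,0,60,0.037,-0.066,0.06,0,0,0,60,0,0,0.1,0,0,0,60,0,0,0.1,0,0,0,60,0,0,0,0,0,0,60,0,0,0,0,0,0,60]}}

```text
clock: 6.75
position: [0.4675, 0.0981, 0.2151]
tool_rot: [[-0.002, 1.0, -0.002], [1.0, 0.002, 0.0], [0.0, -0.002, -1.0]]
contact_force: [-0.2, 0.4, -3.2]
grip_width: 0.719
grip_force: 19.6
```

Emit:
{"method": "play_rows", "body": {"targets": [0,0,0.04,0,0,0,60,0,0,0.03,0,0,0,60,0,0,0.012,0,0,0,60,0,0,0.01,0,0,0,60,0,0,0.006,0,0,0,60,0,0,0.004,0,0,0,60,0,0,0,0,0,0,60,0,0,0,0,0,0,60]}}

```text
clock: 7.55
position: [0.4676, 0.0981, 0.1901]
tool_rot: [[-0.002, 1.0, 0.0], [1.0, 0.002, -0.0], [-0.0, 0.0, -1.0]]
contact_force: [-0.1, -0.4, -2.0]
grip_width: 0.717
grip_force: 19.6
```

Emit:
{"method": "play_rows", "body": {"targets": [0,0,0.004,0,0,0,60,0,0,0,0,0,0,60,0,0,0,0,0,0,80,0,0,0,0,0,0,100,0,0,0,0,0,0,100,0,0,0,0,0,0,100,0,0,0,0,0,0,100,0,0,-0.04,0,0,0,100,0,0,-0.1,0,0,0,100,0,0,-0.12,0,0,0,100,0,0,-0.12,0,0,0,100,0,0,-0.06,0,0,0,100,0,0,0,0,0,0,100,0,0,0,0,0,0,100]}}

```text
clock: 8.95
position: [0.4674, 0.0981, 0.2988]
tool_rot: [[-0.002, 1.0, -0.0], [1.0, 0.002, -0.0], [-0.0, -0.0, -1.0]]
contact_force: [0.4, 0.5, -0.5]
grip_width: 1.001
grip_force: 0.0
```

```bash
python3 snap.py large3
python3 - <<'E'
from h import *
from station import arm
c=pickle.load(open("pics/large3.pkl","rb"));t=arm.capture("top");p=c["state"]["position"]
q=radial(c,(.469,.099),.054,.034,-1,.006);print(np.round(q[0],4),q[1].round(2),q[2].round(4))
q2=radial(t,(.467,.099),.054,.034,0,.006);print("top",np.round(q2[0],4),q2[1].round(2))
print(tri([(c,proj(c,[*q[0],.054])[0]),(t,proj(t,[*q2[0],.054])[0])]))
# tilt/size: stand again
q=radial(c,(.469,.099),.014,.048,1,.005);print("stand",np.round(q[0],4),q[1].round(2))
E
```

```text
[0.4673 0.0981 0.2983] 9.0
[0.4687 0.0997] 1.0 [0.4687 0.0997 0.0336]
top [0.4627 0.1062] 0.29
(array([0.46507642, 0.10417521, 0.06262651]), np.float64(0.0037943459789294763))
stand [0.4692 0.0999] 0.75
```

View pics/large3.png

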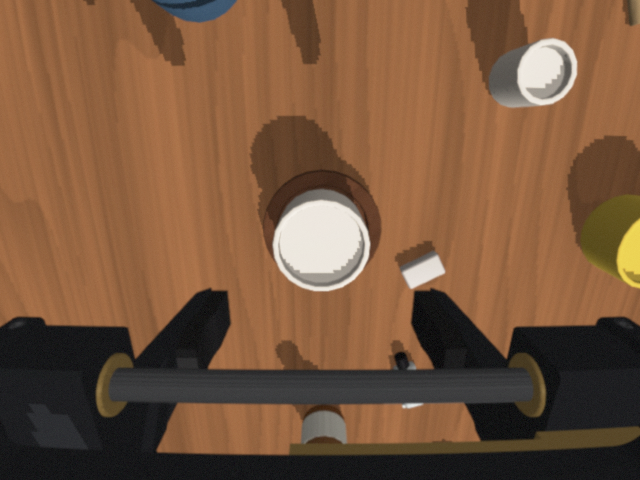

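The large jar sits centred in the stand: jar (321,240) and stand agree within 1 mm by camera. Next is the medium jar.

Emit:
{"method": "play_rows", "body": {"targets": [-0.157,0.076,0,0,0,0,100,-0.157,0.076,0,0,0,0,100,-0.157,0.076,0,0,0,0,100,-0.157,0.076,0,0,0,0,100,-0.157,0.076,0,0,0,0,100,-0.157,0.076,0,0,0,0,100,-0.157,0.076,0,0,0,0,100,-0.157,0.076,0,0,0,0,100,0,0,0,0,0,0,100,0,0,0,0,0,0,100]}}

```text
clock: 10.05
position: [0.62, -0.2159, 0.2972]
tool_rot: [[-0.001, 1.0, -0.002], [1.0, 0.001, 0.002], [0.002, -0.002, -1.0]]
contact_force: [-0.3, 0.1, -0.8]
grip_width: 0.996
grip_force: 0.0
```

```bash
python3 snap.py med1
python3 - <<'E'
from h import *
from station import arm
c=pickle.load(open("pics/med1.pkl","rb"));T0=pickle.load(open("pics/top0.pkl","rb"));t=arm.capture("top")
q=radial(c,(.619,-.218),.046,.027,-1,.006);print(np.round(q[0],4),q[1].round(2),q[2].round(4))
q2=radial(T0,(.618,-.218),.046,.027,0,.005);print("top",np.round(q2[0],4),q2[1].round(2))
print(tri([(c,proj(c,[*q[0],.046])[0]),(T0,proj(T0,[*q2[0],.046])[0])]))
q=radial(t,(.466,.098),.054,.034,0,.006);print("large top",np.round(q[0],4),q[1].round(2),q[2].round(4))
q3=[.4687,.0997,.054];c3=pickle.load(open("pics/large3.pkl","rb"));print(tri([(c3,proj(c3,q3)[0]),(t,proj(t,[*q[0],.054])[0])]))
E
```

```text
[ 0.62   -0.215   0.2978] 10.1
[ 0.6225 -0.2176] 1.0 [ 0.6225 -0.2176  0.0265]
top [ 0.6193 -0.2185] 1.0
(array([ 0.62228974, -0.22055754,  0.03674625]), np.float64(0.0004582832502286421))
large top [0.4758 0.093 ] 0.28 [0.4761 0.0935 0.0336]
(array([0.47283927, 0.09518675, 0.04620064]), np.float64(0.004405301471949359))
```

View pics/med1.png

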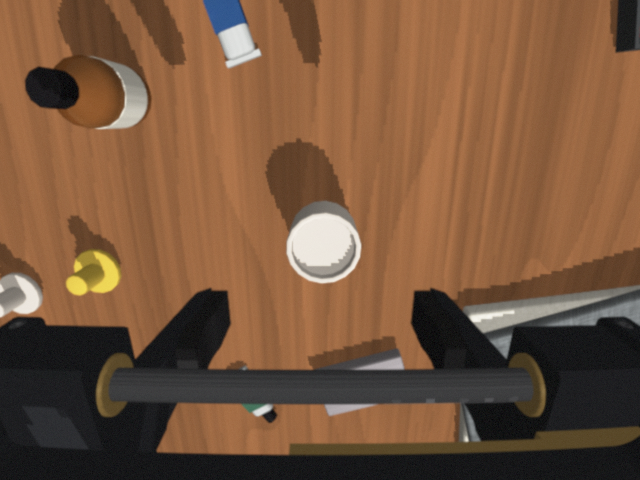

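Medium jar: rim at (324,243), fit (0.6225,-0.2176), 100% inliers. Surroundings are clear for the fingers.

Emit:
{"method": "play_rows", "body": {"targets": [-0.015,0.004,0.06,0,0,0,100,0,0,0.12,0,0,0,100,0,0,0.12,0,0,0,100,0,0,0.1,0,0,0,100,0,0,0.066,0,0,0,100,0,0,0,0,0,0,100,0,0,0,0,0,0,45,0,0,0,0,0,0,45,0,0,0,0,0,0,45,0,0,0,0,0,0,45,0,0,0,0,0,0,45,0,0,0,0,0,0,45,0,0,0,0,0,0,45], "grip_force": 15}}

```text
clock: 11.45
position: [0.6213, -0.2194, 0.183]
tool_rot: [[-0.002, 1.0, 0.001], [1.0, 0.002, -0.0], [-0.0, 0.001, -1.0]]
contact_force: [-0.2, 0.5, 5.0]
grip_width: 0.583
grip_force: 14.4
```

Emit:
{"method": "play_rows", "body": {"targets": [0,0,-0.04,0,0,0,45,0,0,-0.1,0,0,0,45,0,0,-0.14,0,0,0,45,0,0,-0.14,0,0,0,45,0,0,-0.06,0,0,0,45,0.069,-0.035,0,0,0,0,45,0.15,-0.07,0,0,0,0,45,0.15,-0.07,0,0,0,0,45,0.15,-0.08,0,0,0,0,45,0.15,-0.08,0,0,0,0,45,0.15,-0.07,0,0,0,0,45,0.15,-0.07,0,0,0,0,45,0.15,-0.07,0,0,0,0,45,0.1,-0.05,0,0,0,0,45,0.05,-0.02,0,0,0,0,45,0,0,0,0,0,0,45,0,0,0,0,0,0,45]}}

```text
clock: 13.15
position: [0.4674, 0.0969, 0.3023]
tool_rot: [[-0.002, 1.0, 0.0], [1.0, 0.002, -0.0], [-0.0, 0.0, -1.0]]
contact_force: [-0.8, -0.5, -2.3]
grip_width: 0.584
grip_force: 14.8
```

```bash
python3 snap.py med2
python3 - <<'E'
from h import *
c=pickle.load(open("pics/med2.pkl","rb"));p=c["state"]["position"]
print(p,c["state"]["contact_force"],c["state"]["tool_rot"].round(3).tolist())
z=p[2]-.183+.046
q=radial(c,p,z,.027,-1,.005);print(np.round(q[0]-p[:2],4),q[1].round(2),q[2].round(4))
E
```

```text
[0.4674 0.0967 0.3023] 13.2
[0.46744166 0.09667157 0.3023192 ] [-0.11371194 -0.14378878 -1.7427604 ] [[-0.001, 1.0, 0.0], [1.0, 0.001, -0.0], [-0.0, 0.0, -1.0]]
[ 0.0001 -0.0017] 0.44 [0.4674 0.0947 0.0271]
```

View pics/med2.png

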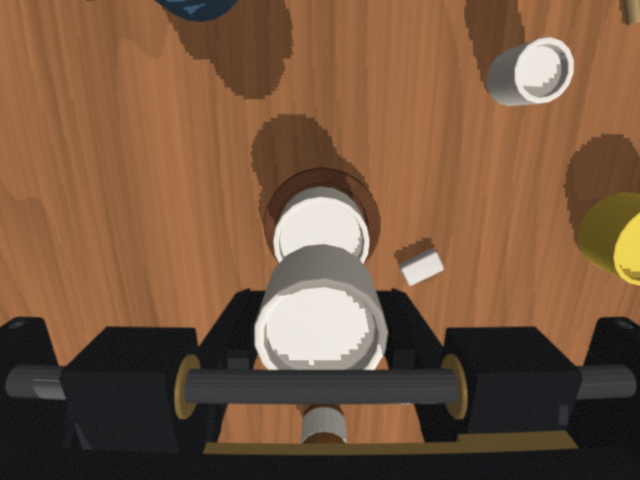

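Run:
```python
from h import *
for n,r,zz in(("large2",.034,.1816),("med2",.027,.183)):
    c=pickle.load(open(f"pics/{n}.pkl","rb"));p=c["state"]["position"];z=p[2]-zz+.046
    g=c["color"].mean(2);print(n,z)
    u=int(proj(c,[p[0],p[1]+r,z])[0][0]);print("predicted top edge row",proj(c,[p[0],p[1]+r,z])[0].round(1))
    print([(v,int(g[v,u])) for v in range(225 if r>.03 else 240,300,2)])
    for dz in(-.003,0,.003):
        X=plane(c,[(u,v) for v in range(255,290,5)],z+dz)[:,1]-p[1];print(dz,(X*1000).round(1))
```

```text
large2 0.14429673828902978
predicted top edge row [316.5 264.8]
[(225, 109), (227, 108), (229, 108), (231, 103), (233, 105), (235, 102), (237, 101), (239, 102), (241, 102), (243, 102), (245, 104), (247, 105), (249, 102), (251, 104), (253, 101), (255, 105), (257, 106), (259, 103), (261, 103), (263, 134), (265, 205), (267, 219), (269, 220), (271, 198), (273, 174), (275, 170), (277, 177), (279, 219), (281, 223), (283, 223), (285, 224), (287, 223), (289, 223), (291, 224), (293, 224), (295, 224), (297, 223), (299, 222)]
-0.003 [36.7 34.7 32.6 30.6 28.5 26.4 24.3]
0 [37.9 35.9 33.9 31.9 29.9 27.8 25.8]
0.003 [39.  37.1 35.2 33.2 31.3 29.3 27.3]
med2 0.16531919870871697
predicted top edge row [318.2 283.2]
[(240, 230), (242, 229), (244, 174), (246, 108), (248, 110), (250, 108), (252, 107), (254, 110), (256, 109), (258, 107), (260, 107), (262, 107), (264, 109), (266, 109), (268, 108), (270, 110), (272, 108), (274, 110), (276, 111), (278, 120), (280, 155), (282, 157), (284, 153), (286, 153), (288, 221), (290, 231), (292, 232), (294, 231), (296, 232), (298, 231)]
-0.003 [37.1 35.1 33.1 31.  29.  26.9 24.8]
0 [38.3 36.4 34.4 32.4 30.4 28.3 26.3]
0.003 [39.5 37.6 35.7 33.7 31.7 29.7 27.7]
```

Held-jar rim top edge is at row 279.5. That puts its offset in the grip at +1.5 mm in camera y, so I correct by +1.3 mm and lower.

Emit:
{"method": "play_rows", "body": {"targets": [0.005,0,0.04,0,0,0,45,0,0,0.08,0,0,0,45,0,0,0.08,0,0,0,45,0,0,0.03,0,0,0,45,0,0,0.015,0,0,0,45,0,0,0.015,0,0,0,45,0,0,0.012,0,0,0,45,0,0,0.008,0,0,0,45,0,0,0.004,0,0,0,45,0,0,0,0,0,0,45,0,0,0,0,0,0,45]}}

```text
clock: 14.3
position: [0.4669, 0.0989, 0.2317]
tool_rot: [[-0.002, 1.0, 0.0], [1.0, 0.002, -0.0], [-0.0, 0.0, -1.0]]
contact_force: [0.4, -0.3, -1.4]
grip_width: 0.582
grip_force: 14.8
```

Emit:
{"method": "play_rows", "body": {"targets": [0,0,0.004,0,0,0,45,0,0,0.004,0,0,0,45,0,0,0,0,0,0,45,0,0,0,0,0,0,45]}}

```text
clock: 14.7
position: [0.4669, 0.0988, 0.23]
tool_rot: [[-0.002, 1.0, 0.001], [1.0, 0.002, -0.0], [-0.0, 0.001, -1.0]]
contact_force: [-2.2, -0.9, 5.7]
grip_width: 0.582
grip_force: 14.4
```

Emit:
{"method": "play_rows", "body": {"targets": [0,0,0,0,0,0,55,0,0,0,0,0,0,70,0,0,0,0,0,0,85,0,0,0,0,0,0,85,0,0,0,0,0,0,85,0,0,-0.04,0,0,0,85,0,0,-0.1,0,0,0,100,0,0,-0.14,0,0,0,100,0,0,-0.12,0,0,0,100,0,0,-0.06,0,0,0,100,0,0,0,0,0,0,100,0,0,0,0,0,0,100]}}

```text
clock: 15.9
position: [0.4666, 0.0989, 0.3442]
tool_rot: [[-0.002, 1.0, -0.0], [1.0, 0.002, -0.0], [-0.0, -0.0, -1.0]]
contact_force: [-0.1, -0.4, -0.1]
grip_width: 1.001
grip_force: 0.0
```

```bash
python3 snap.py med3
python3 - <<'E'
from h import *
c=pickle.load(open("pics/med3.pkl","rb"));p=c["state"]["position"];print(p)
q=radial(c,(.4685,.0997),.093,.027,-1,.006);print("med",np.round(q[0],4),q[1].round(2),q[2].round(4))
q=radial(c,(.4685,.0997),.054,.034,-1,.004);print("large",np.round(q[0],4),q[1].round(2),q[2].round(4))
q=radial(c,(.4685,.0997),.014,.048,1,.005);print("stand",np.round(q[0],4),q[1].round(2),q[2].round(4))
q=radial(c,(.6085,.214),.046,.02,-1,.006);print("small",np.round(q[0],4),q[1].round(2),q[2].round(4))
E
```

```text
[0.4666 0.0989 0.3437] 15.95
[0.4665956  0.09888283 0.34369727]
med [0.468  0.1006] 0.9 [0.4679 0.1005 0.0267]
large [0.4686 0.0992] 0.76 [0.4685 0.0989 0.0342]
stand [0.4692 0.0998] 0.72 [0.4692 0.0994 0.0481]
small [0.6109 0.2144] 1.0 [0.6109 0.2144 0.0196]
```

View pics/med3.png

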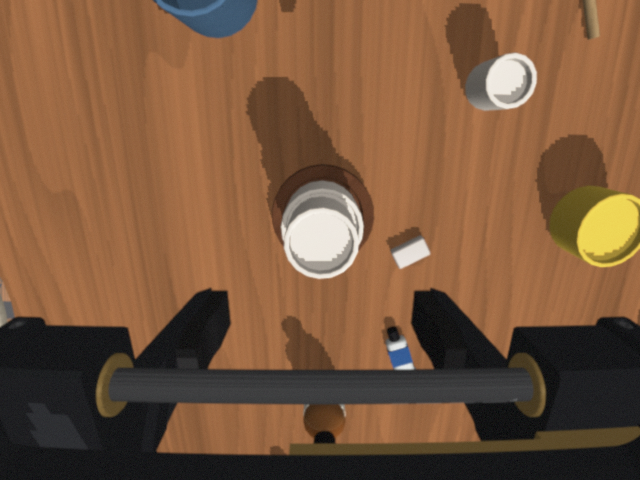

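The medium jar is nested, rim at (321,240), concentric within about 1.5 mm. Next is the small jar, seen at (510,80).

Emit:
{"method": "play_rows", "body": {"targets": [0.076,0.095,0,0,0,0,100,0.076,0.095,0.036,0,0,0,100,0.076,0.095,0.036,0,0,0,100,0.076,0.095,0.036,0,0,0,100,0.076,0.095,0.036,0,0,0,100,0.076,0.095,0.032,0,0,0,100,0,0,0,0,0,0,100,0,0,0,0,0,0,100]}}

```text
clock: 16.75
position: [0.6089, 0.2132, 0.2988]
tool_rot: [[-0.002, 1.0, -0.003], [1.0, 0.002, -0.001], [-0.001, -0.003, -1.0]]
contact_force: [0.6, 0.5, -0.3]
grip_width: 1.0
grip_force: 0.0
```

```bash
python3 snap.py small1
python3 - <<'E'
from h import *
c=pickle.load(open("pics/small1.pkl","rb"));b=pickle.load(open("pics/med3.pkl","rb"))
q=radial(c,(.6105,.2144),.046,.02,-1,.006);print(np.round(q[0],4),q[1].round(2),q[2].round(4))
print(tri([(c,proj(c,[*q[0],.046])[0]),(b,proj(b,[.6109,.2144,.046])[0])]))
E
```

```text
[0.6087 0.2128 0.2997] 16.8
[0.6112 0.2147] 1.0 [0.6112 0.2147 0.0196]
(array([0.61117749, 0.21447148, 0.04544397]), np.float64(1.188377242869977e-05))
```

Emit:
{"method": "play_rows", "body": {"targets": [0.001,0.004,0.06,0,0,0,90,0,0,0.12,0,0,0,80,0,0,0.12,0,0,0,80,0,0,0.1,0,0,0,80,0,0,0.066,0,0,0,80,0,0,0,0,0,0,80,0,0,0,0,0,0,30,0,0,0,0,0,0,30,0,0,0,0,0,0,30,0,0,0,0,0,0,30,0,0,0,0,0,0,30,0,0,0,0,0,0,30,0,0,0,0,0,0,30], "grip_force": 12}}

```text
clock: 18.1
position: [0.6102, 0.2135, 0.1846]
tool_rot: [[-0.002, 1.0, 0.001], [1.0, 0.002, 0.0], [0.0, 0.001, -1.0]]
contact_force: [-2.2, -0.8, 5.6]
grip_width: 0.425
grip_force: 11.4
```

Emit:
{"method": "play_rows", "body": {"targets": [0,0,-0.04,0,0,0,30,0,0,-0.1,0,0,0,30,0,0,-0.14,0,0,0,30,0,0,-0.14,0,0,0,30,0,0,-0.12,0,0,0,30,-0.038,-0.048,0,0,0,0,30,-0.076,-0.095,0,0,0,0,30,-0.076,-0.095,0,0,0,0,30,-0.076,-0.095,0,0,0,0,30,-0.076,-0.095,0,0,0,0,30,-0.076,-0.095,0,0,0,0,30,-0.038,-0.05,0,0,0,0,30,0,0,0,0,0,0,30,0,0,0,0,0,0,30]}}

```text
clock: 19.5
position: [0.4674, 0.0992, 0.3194]
tool_rot: [[-0.002, 1.0, 0.001], [1.0, 0.002, 0.0], [0.0, 0.001, -1.0]]
contact_force: [-0.2, -0.9, -0.4]
grip_width: 0.42
grip_force: 11.9
```

```bash
python3 snap.py small2
python3 - <<'E'
from h import *
c=pickle.load(open("pics/small2.pkl","rb"));p=c["state"]["position"];z=p[2]-.1846+.046;r=.02
g=c["color"].mean(2);e=proj(c,[p[0],p[1]+r,z])[0];print(p,z,e.round(1));u=int(e[0])
print([(v,int(g[v,u])) for v in range(int(e[1])-24,int(e[1])+20,2)])
print((plane(c,[(u,int(e[1])+k) for k in(-6,-3,0,3)],z)[:,1]-p[1]).round(4))
q=radial(c,p,z,r,-1,.005);print(np.round(q[0]-p[:2],4),q[1].round(2),q[2].round(4))
E
```

```text
[0.4676 0.0994 0.3193] 19.55
[0.46757484 0.09941619 0.31925259] 0.18065258864371342 [318.1 296.6]
[(272, 112), (274, 114), (276, 114), (278, 114), (280, 114), (282, 113), (284, 117), (286, 113), (288, 116), (290, 113), (292, 116), (294, 143), (296, 221), (298, 232), (300, 239), (302, 241), (304, 239), (306, 237), (308, 238), (310, 238), (312, 238), (314, 237)]
[0.0229 0.0216 0.0203 0.019 ]
[0.0011 0.0015] 0.71 [0.4687 0.1011 0.0195]
```

Emit:
{"method": "play_rows", "body": {"targets": [0,-0.003,0.04,0,0,0,30,0,0,0.06,0,0,0,30,0,0,0.03,0,0,0,30,0,0,0.015,0,0,0,30,0,0,0.015,0,0,0,30,0,0,0.012,0,0,0,30,0,0,0.008,0,0,0,30,0,0,0.006,0,0,0,30,0,0,0,0,0,0,30,0,0,0,0,0,0,30]}}

```text
clock: 20.55
position: [0.4664, 0.0991, 0.2726]
tool_rot: [[-0.002, 1.0, 0.0], [1.0, 0.002, 0.0], [0.0, 0.0, -1.0]]
contact_force: [-0.2, -1.1, -1.1]
grip_width: 0.425
grip_force: 11.9
```

Emit:
{"method": "play_rows", "body": {"targets": [0,0,0.004,0,0,0,30,0,0,0.004,0,0,0,30,0,0,0,0,0,0,30,0,0,0,0,0,0,30]}}

```text
clock: 20.95
position: [0.4664, 0.0991, 0.2706]
tool_rot: [[-0.002, 1.0, 0.0], [1.0, 0.002, -0.0], [-0.0, 0.0, -1.0]]
contact_force: [-0.4, -0.5, 2.3]
grip_width: 0.425
grip_force: 11.6
```

Emit:
{"method": "play_rows", "body": {"targets": [0,0,0.001,0,0,0,30,0,0,0,0,0,0,45,0,0,0,0,0,0,60,0,0,0,0,0,0,75,0,0,0,0,0,0,75,0,0,0,0,0,0,75,0,0,-0.04,0,0,0,75,0,0,-0.1,0,0,0,75,0,0,-0.14,0,0,0,75,0,0,-0.12,0,0,0,75,0,0,-0.07,0,0,0,75,0,0,0,0,0,0,75,0,0,0,0,0,0,75]}}

```text
clock: 22.25
position: [0.4661, 0.0991, 0.3874]
tool_rot: [[-0.002, 1.0, -0.0], [1.0, 0.002, 0.0], [0.0, -0.0, -1.0]]
contact_force: [-0.5, 0.4, 0.2]
grip_width: 0.749
grip_force: 0.0
```

```bash
python3 snap.py small3
python3 - <<'E'
from h import *
c=pickle.load(open("pics/small3.pkl","rb"));p=c["state"]["position"];print(p)
for n,z,r,s in(("small",.132,.02,-1),("med",.093,.027,-1),("large",.054,.034,-1)):
    q=radial(c,(.468,.1),z,r,s,.004);print(n,np.round(q[0],4),q[1].round(2),q[2].round(4))
E
```

```text
[0.4661 0.0991 0.3868] 22.3
[0.46610737 0.09911782 0.38683458]
small [0.4672 0.1005] 0.94 [0.4672 0.1005 0.0197]
med [0.4679 0.1   ] 0.75 [0.4678 0.0999 0.027 ]
large [0.4686 0.0993] 0.82 [0.4686 0.0992 0.0341]
```

View pics/small3.png

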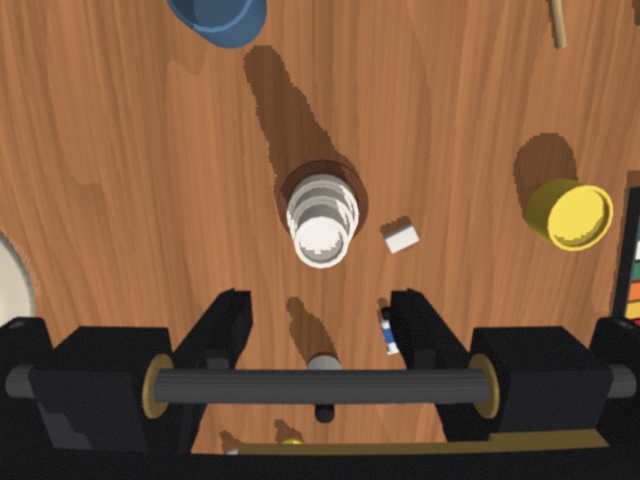

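The small jar is nested at (321,242), and all three jars are concentric within about 1.5 mm. Now the lid.

Emit:
{"method": "play_rows", "body": {"targets": [-0.149,-0.048,0,0,0,0,75,-0.149,-0.048,0,0,0,0,75,-0.149,-0.048,0,0,0,0,75,-0.149,-0.048,0,0,0,0,75,-0.149,-0.048,0,0,0,0,75,-0.149,-0.048,0.07,0,0,0,75,-0.149,-0.048,0.07,0,0,0,60,-0.149,-0.048,0.07,0,0,0,60,-0.149,-0.048,0.07,0,0,0,60,-0.149,-0.048,0.07,0,0,0,60,0,0,0,0,0,0,60,0,0,0,0,0,0,60]}}

```text
clock: 23.5
position: [0.3467, -0.2736, 0.2992]
tool_rot: [[-0.0, 1.0, -0.002], [1.0, 0.0, 0.002], [0.002, -0.002, -1.0]]
contact_force: [0.4, 0.0, 1.4]
grip_width: 0.598
grip_force: 0.0
```

```bash
python3 snap.py lid1
```

```text
[ 0.3471 -0.273   0.2998] 23.55
```

View pics/lid1.png

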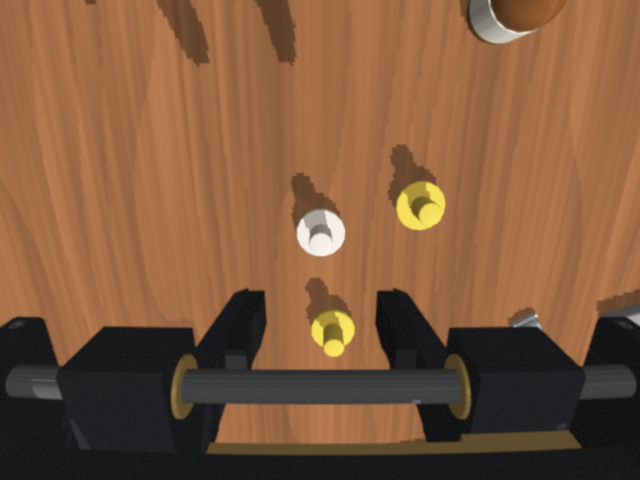

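White lid: flange (321,232), knob top near (320,240). The yellow look-alikes at (421,205) and (333,330) are clear. I'll move lower for a second view.

Emit:
{"method": "play_rows", "body": {"targets": [-0.06,0,0.12,0,0,0,60,0,0,0.06,0,0,0,60,0,0,0,0,0,0,60,0,0,0,0,0,0,60]}}

```text
clock: 23.95
position: [0.3476, -0.2878, 0.2559]
tool_rot: [[-0.003, 1.0, 0.0], [1.0, 0.003, -0.0], [-0.0, 0.0, -1.0]]
contact_force: [0.4, -0.1, -0.4]
grip_width: 0.6
grip_force: 0.0
```

```bash
python3 snap.py lid2
python3 - <<'E'
from h import *
a,b=[pickle.load(open(f"pics/lid{i}.pkl","rb")) for i in(1,2)]
L=[];N=[]
for c in(a,b):
    q=radial(c,(.346,-.274),.012,.02,-1,.006);print(np.round(q[0],4),q[1].round(2),q[2].round(4));L.append((c,proj(c,[*q[0],.012])[0]))
    q=radial(c,q[0],.038,.009,-1,.003);print("knob",np.round(q[0],4),q[1].round(2),q[2].round(4));N.append((c,proj(c,[*q[0],.038])[0]))
print(tri(L),tri(N))
E
```

```text
[ 0.3476 -0.288   0.2562] 24.0
[ 0.3473 -0.2745] 1.0 [ 0.3473 -0.2745  0.0197]
knob [ 0.3472 -0.2755] 0.78 [ 0.3473 -0.2759  0.0092]
[ 0.3471 -0.2745] 1.0 [ 0.3471 -0.2745  0.0197]
knob [ 0.3471 -0.2754] 0.82 [ 0.3472 -0.2756  0.009 ]
(array([ 0.34728469, -0.26645467,  0.03744837]), np.float64(3.418596049287273e-05)) (array([ 0.34708545, -0.27793604,  0.03103897]), np.float64(6.560036807317835e-05))
```

Emit:
{"method": "play_rows", "body": {"targets": [0.047,-0.007,0,0,0,0,50,0,0,0.06,0,0,0,50,0,0,0.1,0,0,0,50,0,0,0.08,0,0,0,50,0,0,0.056,0,0,0,50,0,0,0,0,0,0,50,0,0,0,0,0,0,10,0,0,0,0,0,0,10,0,0,0,0,0,0,10,0,0,0,0,0,0,10,0,0,0,0,0,0,10,0,0,0,0,0,0,10,0,0,0,0,0,0,10], "grip_force": 8}}

```text
clock: 25.3
position: [0.3454, -0.277, 0.1818]
tool_rot: [[-0.002, 1.0, 0.001], [1.0, 0.002, -0.001], [-0.001, 0.001, -1.0]]
contact_force: [0.7, 0.7, 6.4]
grip_width: 0.198
grip_force: 8.0
```

Emit:
{"method": "play_rows", "body": {"targets": [0,0,-0.04,0,0,0,10,0,0,-0.12,0,0,0,10,0,0,-0.14,0,0,0,10,0,0,-0.14,0,0,0,10,0,0,-0.14,0,0,0,10,0,0,-0.07,0,0,0,10,0.073,0.026,0,0,0,0,10,0.15,0.048,0,0,0,0,10,0.15,0.048,0,0,0,0,10,0.15,0.048,0,0,0,0,10,0.15,0.048,0,0,0,0,10,0.15,0.048,0,0,0,0,10,0.15,0.048,0,0,0,0,10,0.15,0.048,0,0,0,0,10,0.15,0.048,0,0,0,0,10,0.15,0.048,0,0,0,0,10,0.08,0.028,0,0,0,0,10,0,0,0,0,0,0,10,0,0,0,0,0,0,10]}}

```text
clock: 27.2
position: [0.4658, 0.0989, 0.3439]
tool_rot: [[-0.003, 1.0, -0.0], [1.0, 0.003, -0.0], [-0.0, -0.0, -1.0]]
contact_force: [0.0, -0.1, 0.1]
grip_width: 0.199
grip_force: 8.0
```

```bash
python3 snap.py lid3
python3 - <<'E'
from h import *
c=pickle.load(open("pics/lid3.pkl","rb"));p=c["state"]["position"];u=p[2]-.1818;r=.02
for n,z,r in(("flange",u+.012,.02),("knob",u+.038,.009)):
    q=radial(c,[p[0]+.0012,p[1]+.0015],z,r,-1,.004);print(n,np.round(q[0]-p[:2],4),q[1].round(2),q[2].round(4))
print(p,c["state"]["grip_width"])
cv2.imwrite("pics/lid3c.png",c["color"][150:400,180:460,::-1].repeat(2,0).repeat(2,1))
E
```

```text
[0.4658 0.0985 0.3439] 27.25
flange [0.0012 0.0021] 0.58 [0.467  0.1007 0.0199]
knob [0.0011 0.0033] 0.93 [0.4669 0.1017 0.0086]
[0.46576361 0.09846744 0.343894  ] 0.1967865622759889
```

View pics/lid3c.png

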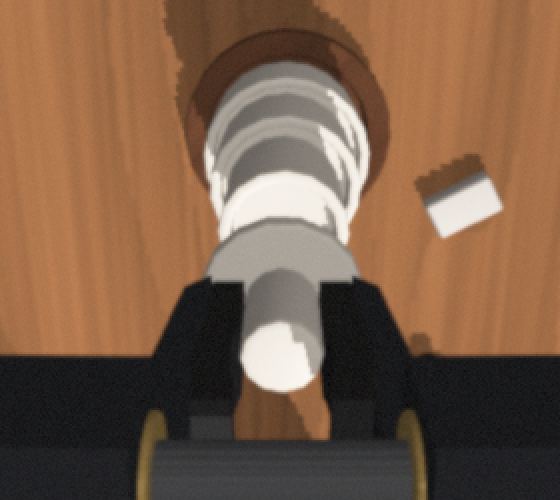

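The lid is held upright, knob at (281,356) in the crop, with its flange over the small jar within 0.5 mm. Lowering.

Emit:
{"method": "play_rows", "body": {"targets": [0,0.001,0.03,0,0,0,10,0,0,0.03,0,0,0,10,0,0,0.02,0,0,0,10,0,0,0.015,0,0,0,10,0,0,0.012,0,0,0,10,0,0,0.012,0,0,0,10,0,0,0.01,0,0,0,10,0,0,0.005,0,0,0,10,0,0,0,0,0,0,10,0,0,0,0,0,0,10]}}

```text
clock: 28.25
position: [0.4663, 0.0991, 0.3103]
tool_rot: [[-0.002, 1.0, 0.0], [1.0, 0.002, -0.0], [-0.0, 0.0, -1.0]]
contact_force: [-0.6, 0.4, -0.3]
grip_width: 0.2
grip_force: 8.0
```

Emit:
{"method": "play_rows", "body": {"targets": [0,0,0.004,0,0,0,10,0,0,0.004,0,0,0,10,0,0,0.002,0,0,0,10,0,0,0,0,0,0,10,0,0,0,0,0,0,10]}}

```text
clock: 28.75
position: [0.4663, 0.0991, 0.3078]
tool_rot: [[-0.002, 1.0, 0.0], [1.0, 0.002, -0.0], [-0.0, 0.0, -1.0]]
contact_force: [-0.9, 0.2, 2.2]
grip_width: 0.199
grip_force: 8.0
```

Contact came at the expected height, so I release slowly and back off.

Emit:
{"method": "play_rows", "body": {"targets": [0,0,0,0,0,0,25,0,0,0,0,0,0,35,0,0,0,0,0,0,45,0,0,0,0,0,0,50,0,0,0,0,0,0,50,0,0,0,0,0,0,50,0,0,-0.04,0,0,0,50,0,0,-0.1,0,0,0,50,0,0,-0.12,0,0,0,50,0,0,-0.12,0,0,0,50,0,0,-0.08,0,0,0,50,0,0,0,0,0,0,50,0,0,0,0,0,0,50]}}

```text
clock: 30.05
position: [0.4661, 0.0992, 0.4225]
tool_rot: [[-0.002, 1.0, 0.0], [1.0, 0.002, -0.0], [-0.0, 0.0, -1.0]]
contact_force: [0.2, -0.2, 0.1]
grip_width: 0.5
grip_force: 0.0
```

```bash
python3 snap.py fin
python3 - <<'E'
from h import *
from station import arm
c=pickle.load(open("pics/fin.pkl","rb"))
for n,z,r in(("flange",.138,.02),("knob",.164,.009),("med",.093,.027),("large",.054,.034)):
    q=radial(c,(.4675,.1003),z,r,-1,.004);print(n,np.round(q[0],4),q[1].round(2),q[2].round(4))
s=arm.capture("scene")
a=s["color"][100:350,220:480,::-1];w=c["color"][120:370,190:450,::-1]
cv2.imwrite("pics/fin2.png",np.hstack([cv2.resize(a,(400,385)),cv2.resize(w,(400,385))]))
E
```

```text
[0.4661 0.0991 0.4219] 30.1
flange [0.4673 0.1015] 0.94 [0.4675 0.1014 0.0197]
knob [0.4673 0.1006] 0.76 [0.4675 0.1004 0.009 ]
med [0.4679 0.1   ] 0.67 [0.4679 0.0998 0.0272]
large [0.4686 0.0993] 0.79 [0.4686 0.0992 0.0341]
```

View pics/fin2.png

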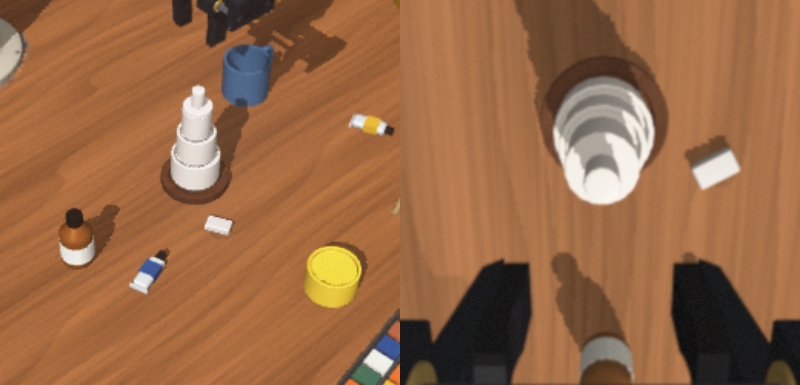

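The tower stands complete and upright on the stand: lid at (198,97), jars below it to (195,165). The mug and bottle are untouched.

```bash
python3 -c "
from station import arm
print(arm.hand_in())"
```

```text
the job is handed in; nothing more can be done
None
```

The large, medium and small jars and the lid are stacked in order on the stand, upright and let go. Cameras showed each within about 2 mm of the piece below, with the mug and bottle left standing. I handed the job in at about 30 s; the hand-in returned no verdict.

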